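# Clamp a test cylinder in the bench rig with the fold-out crank

### The arm

A 6-joint arm with a two-finger parallel gripper is mounted at the origin on the work surface. World frame = base frame: x ahead of the robot, y to its left, z up, the work surface at z = 0. Lengths are in m, angles in rad, forces in N, time in s.
With the tool pointing down it reaches from about 0.425 to 0.95 m from the base axis. Payload 3.5 kg.
Tool frame: the origin (TCP) lies at the very end of the fingers, on their centre line; the grasp point (between the pads) lies 19 mm behind it; z points along the fingers, y is the direction in which the jaws open and shut (so a half turn about z gives the same grasp; the last joint's range is limited). The gripper opens to 85 mm and grips with 20 to 120 N. Pads are 22 mm wide; open, the fingers measure 114 mm over their backs; the gripper's body (76 mm by 85 mm) begins 54 mm behind the grasp point. The pads swing forward as they close: fully open they stand 13 mm farther back than shut.
Start: joints at [1.142, 0.286, 1.577, -0, 1.279, -0.15], TCP at [0.186, 0.649, 0.231] pointing down, gripper open.
Joint ranges: [-2.77, 2.77], [-0.9, 2.22], [0.21, 2.48], [-1.53, 4.67], [0.24, 2.81], [-2.84, 2.84]. Speed limits (rad/s): [2.79, 2.79, 3.14, 3.14, 3.14, 3.14].

### API

Orientations are given as a unit quaternion [x, y, z, w].
In Python, from plant import ctrl, eyes, ticket gives the robot as it stands.
- The arm moves only by the tool send_rows, never from a script. Its arguments are lists of equal length, an entry for each row: "translation": the shift along the tool's x, y, z in units of 30 mm (1.0 is 30 mm), a list of three; "rotation": the turn, a rotation vector about the tool's x, y, z in units of 5 degrees (1.0 is 5 degrees), a list of three; "grip": the finger opening in mm, from 0 to 85.4. A call has 1 to 5 rows; each row shifts and turns the commanded pose from where the row before left it, along the tool's axes as they then stand; what a row does not reach is not made up. A row lasts 1/8 s, in which the tool goes at most 62.5 mm and 10.7 degrees, less where a joint would pass 70% of its speed; a pose out of reach is approached as far as the arm can. A call is refused whole if a number of a shift passes 1 or a number of a turn 1, either way. A call with a gripper value outside its range is refused whole. The fingers move at their own pace and stop on an object; "squeeze" is the grip in N (left out, the last holds). Time passes only in rows, so rows that do not move let the fingers close. It gives the time, the measured TCP pose, the force and the opening at its end, in the units of the state.
- ctrl.get_state(): the state, without advancing time (a new reading comes with each control period).
- eyes.read_camera(name): name is "scene" or "top"; returns a dict with "image" (384x512x3 uint8, blue, green, red), "mtx" (3x3 intrinsics, pixels), "xyz" and "orientation" of the camera in the world. Camera axes: x right, y down, z forward; pixel columns grow to the right and rows downward; lengths in m; the calibration is good to about 2 mm. A picture is of the moment at which its call begins. There is no depth.
- ticket.sign_off(): hands the job in, once; it reports no verdict.
The state is a dict: "time": time; "qpos": joint angles; "dq": joint speeds; "joint_efforts": joint torques, N m; "eef_pos": TCP position; "tcp_rot": TCP orientation; "contact_force": force on the tool from outside, world axes, zero at the start; "wrist_torque": the same for the moment, N m; "opening": opening from 0.0 (shut) to 1.0 (fully open).
Only numpy, scipy, OpenCV 4.12 (cv2) and the standard library are available. Lean on these libraries where they do the work, as an engineer would, in place of code of your own. Each camera call takes 0.05 s, during which the arm holds its last target. There are 200 camera calls.

### The job

Get the clay cylinder in the compression rig ready for its test: swing the red folding crank handle fully out (upright) before cranking, then crank clockwise (seen from above) until the steel platen holds the cylinder snugly against the tailstock, firmly but gently, for the fired clay is brittle and must not be crushed. Then fold the handle back down flat over the crank arm, leaving the clamp tight, let go, and leave the other things on the bench alone.

Things in the scene. Friction and masses are not known exactly. Their poses are not given: they have to be found in the camera images.
- rig: Fixed hand-cranked rig. Origin on the bench under the vertical crank axis; x runs along the bed to the tailstock, z up. Base 130 mm wide, x -65 to 305 mm; blue gearbox 100 x 100 mm round the origin, top at 82 mm; steel bed 90 mm wide, top at 30 mm. The tailstock (grey block, sprung steel face) is locked with its face at x 192 to 216 mm, not measured: clamp-up must be felt.
- crank_axis (a point): Point on the crank's vertical axis at the middle of the crank arm's thickness, 106 mm above the bench.
- handle_hinge (a point): Hinge of the folding handle at the crank arm's outer end, 62 mm from the crank axis, 127 mm above the bench. The direction from crank axis to hinge tells where the arm points. Arm 22 mm wide, 12 mm thick (100 to 112 mm above the bench), with ears beside the hinge (32 mm over all, up to 136 mm above the bench).
- handle_grip (a point): Point on the red grip's axis, 55 mm from the hinge, where to take hold. The grip, a 20 mm sleeve from 17 to 81 mm from the hinge, spins freely on the handle's own axis. Folded, the handle lies level over the arm, from the hinge across the crank axis, its axis 127 mm above the bench; upright, its end is 208 mm above the bench.
- handle (a joint): Fold angle of the handle in rad: 0 folded flat over the arm (stop), 1.571 fully out, upright (stop). It swings up in the vertical plane of the crank arm. Friction (0.08 N m) keeps it where it is left.
- crank (a joint): Crank angle, rad, growing clockwise from above; 0: arm along the rig's -x. 1 rad moves the platen 10 mm to the tailstock; clamp-up begins at 3.8 to 6.2 rad. It runs with a steady 0.5 N m (about 8 N at the handle), which also holds it where it is left. Once the cylinder meets the tailstock, each 6 N of clamping adds 1 N at the handle; clamping climbs about 11 N per 0.1 rad.
- platen: Moving steel-faced block on the bed; origin at the lower edge of its front face (the face that presses the cylinder), 31 mm above the bench; face 70 mm wide, 53 mm high. Moves along the rig's x.
- specimen: Loose terracotta test cylinder, 44 mm diameter, 50 mm high, about 150 g, upright on the bed between platen and tailstock; origin at the centre of its underside. The platen pushes it along the bed to the tailstock. Snug is a clamping of 12 N or more, it cracks above 60 N; about 30 N is right.
- spare1_center (a point): Centre of a spare terracotta cylinder (44 mm diameter, 50 mm high) standing on the bench beside the rig. Leave alone.
- spare2_center (a point): Centre of a spare white cylinder (44 mm diameter, 50 mm high) standing on the bench beside the rig. Leave alone.
- beaker_center (a point): Middle of a glass beaker, 70 mm diameter, 90 mm high. Leave alone.
- dropper_center (a point): Middle of an amber dropper bottle, 38 mm diameter, 80 mm high. Leave alone.
- wash_center (a point): Middle of a white wash bottle with a blue cap, 64 mm diameter, 170 mm high. Leave alone.
- pot_center (a point): Middle of a white plastic pot, 84 mm diameter, 100 mm high. Leave alone.
- tray_in (a point): Inner floor of an open green tray, 120 x 160 x 50 mm. Leave alone.

How it is judged:
On the way, in this order (a step that is already met when the one before it is completed fails the run):
1. the handle is swung fully out (above 1.4 rad) before any cranking (platen moved less than 8 mm) (value of joint handle above 1.4 rad and distance of platen from where it was at the start of the episode below 0.008 m), for 0.2 s.
2. with the handle out, the crank has clamped the cylinder (12 N or more) (value of joint handle above 1.3 rad and contact force between platen and specimen above 12 N), for 0.2 s.
At the end, for the whole second after the job is handed in: The handle is folded down flat (within 0.12 rad of its stop), the cylinder stands upright (within 0.1 rad), at rest, and is still clamped between platen and tailstock with 10 to 60 N (value of joint handle below 0.12 rad and contact force between platen and specimen between 10 and 60 N and angle between specimen's own z axis and vertical below 0.1 rad and linear speed of specimen below 0.01 m/s); the robot touches nothing.
It fails at once if the cylinder is crushed (platen force above 60 N) (contact force between platen and specimen above 60 N).
It fails at once if another thing on the bench is disturbed (moved more than 25 mm) (distance of any of spare1_center, spare2_center, beaker_center, dropper_center, wash_center, pot_center, tray_in from where it was at the start of the episode above 0.025 m).
It also fails if it takes over 72 s, if anything falls off the work surface, if the arm or the gripper's body presses on something with over 40 N, if the wrist force passes 120 N, or if a joint passes its speed limit or range.

## Working session

There is one attempt and no reset: what is moved stays moved. The work goes in short steps, Python scripts to look and compute and a tool call to move; the robot and the scene stay as the last step left them, time stands still between calls to the robot, and variables do not carry over. Pictures are saved under pics/ and viewed, about 8 in all and at most 12, crops included, and the job is handed in when it is done.

Besides the shell and the picture viewer there is one more tool, called after "Emit:" by a JSON object that holds its "method" and its "body", one argument or row to a line. send_rows: Moves the arm, as the interface text tells. Its arguments: {"type":"object","properties":{"translation":{"type":"array"},"rotation":{"type":"array"},"grip":{"type":"array"},"squeeze":{"type":"number"}},"required":["translation","rotation","grip"]}

```bash
mkdir -p pics; ls; python3 - <<'E'
from plant import ctrl, eyes
import cv2
print(ctrl.get_state())
for n in ("scene","top"):
    c=eyes.read_camera(n); cv2.imwrite(f"pics/{n}0.png",c["image"]); print(n,c["mtx"],c["xyz"],c["orientation"])
E
```

```text
pics
{'time': 0.0, 'qpos': array([ 1.14198241e+00,  2.87199458e-01,  1.57818269e+00, -1.92951553e-05,
        1.27861858e+00, -1.49963324e-01]), 'dq': array([-1.66498472e-03,  5.95909532e-04,  6.38705812e-04,  1.43389276e-03,
       -8.07189634e-04, -8.81451095e-05]), 'joint_efforts': array([-3.92250231e-04, -4.05971575e+01, -2.92630577e+01, -1.88500585e-04,
        5.69128519e-03,  9.01352678e-06]), 'eef_pos': array([0.1854669 , 0.64832843, 0.22992158]), 'tcp_rot': array([ 1.38971149e-01,  9.90295698e-01, -1.15660736e-03, -3.34740443e-04]), 'contact_force': array([-0.67260019, -0.61260846,  0.39853437]), 'wrist_torque': array([-0.00196883, -0.04647668,  0.03823903]), 'opening': 1.0023734415424144}
scene [[452.26074609   0.         253.72146034]
 [  0.         452.26074609 190.83320539]
 [  0.           0.           1.        ]] [ 1.18577431 -0.67124104  1.16570015] [ 0.87308616  0.34512036 -0.13014179 -0.31886613]
top [[450.11242682   0.         247.62924073]
 [  0.         450.11242682 192.40702752]
 [  0.           0.           1.        ]] [ 0.32624538 -0.03096101  1.52618647] [ 0.71315543 -0.69635492  0.06116416 -0.05251763]
```

View pics/scene0.png

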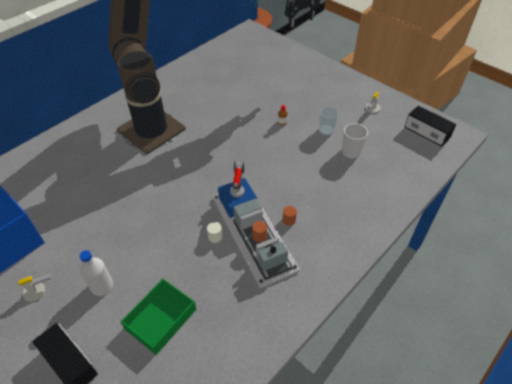

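View pics/top0.png

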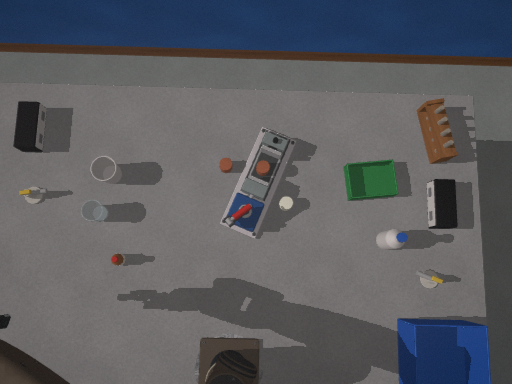

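The rig lies with its gearbox at about (243,212) in the top view and its bed running up and right to (280,140). The red handle is at (240,213). In the scene view it is at (238,175). I'll enlarge both.

```bash
cat > h.py <<'E'
import numpy as np, cv2
from scipy.spatial.transform import Rotation as R
from plant import ctrl, eyes
def ray(c,uv):
    d=R.from_quat(c["orientation"]).as_matrix()@np.linalg.solve(c["mtx"],[uv[0],uv[1],1.]); return np.array(c["xyz"]),d/np.linalg.norm(d)
def onz(c,uv,z):
    o,d=ray(c,uv); return o+d*(z-o[2])/d[2]
def tri(c1,a,c2,b):
    o,d=ray(c1,a);p,e=ray(c2,b); s,t=np.linalg.lstsq(np.c_[d,-e],p-o,rcond=None)[0]
    x,y=o+s*d,p+t*e; return (x+y)/2,np.linalg.norm(x-y)
def proj(c,P):
    q=R.from_quat(c["orientation"]).as_matrix().T@(np.array(P)-c["xyz"]); q=c["mtx"]@q; return q[:2]/q[2]
def red(c,roi):
    x0,y0,x1,y1=roi; h=cv2.cvtColor(c["image"],cv2.COLOR_BGR2HSV)
    m=(((h[...,0]<5)|(h[...,0]>174))&(h[...,1]>170)&(h[...,2]>80)).astype(np.uint8)
    k=np.zeros_like(m);k[y0:y1,x0:x1]=1; return m*k
def crop(c,roi,f,name):
    x0,y0,x1,y1=roi; cv2.imwrite("pics/"+name,cv2.resize(c["image"][y0:y1,x0:x1],None,fx=f,fy=f,interpolation=cv2.INTER_CUBIC))
E
python3 - <<'E'
from h import *
a=eyes.read_camera("top");b=eyes.read_camera("scene")
A=cv2.resize(a["image"][120:245,210:305],None,fx=4,fy=4,interpolation=cv2.INTER_CUBIC)
B=cv2.resize(b["image"][155:280,205:300],None,fx=4,fy=4,interpolation=cv2.INTER_CUBIC)
cv2.imwrite("pics/z.png",np.hstack([A,B]))
for c,r in((a,(215,190,265,240)),(b,(215,150,260,205))):
    m=red(c,r);p=cv2.findNonZero(m);print(len(p),cv2.minAreaRect(p),p[:,0].mean(0))
# blue gearbox
h=cv2.cvtColor(a["image"],cv2.COLOR_BGR2HSV);m=((abs(h[...,0].astype(int)-110)<15)&(h[...,1]>130)).astype(np.uint8);m[:185]=0;m[240:]=0;m[:,:215]=0;m[:,275:]=0
r=cv2.minAreaRect(cv2.findNonZero(m));print(r,onz(a,r[0],.082))
E
```

```text
105 ((241.33999633789062, 211.12001037597656), (5.400000095367432, 19.600000381469727), 53.13010025024414) [241.4        211.07619048]
85 ((237.39633178710938, 175.4329376220703), (6.184165954589844, 14.908257484436035), 6.34019136428833) [237.12941176 175.2       ]
((244.6361083984375, 211.47335815429688), (28.923080444335938, 29.769235610961914), 22.61986541748047) [ 0.49833462 -0.03775391  0.082     ]
```

View pics/z.png

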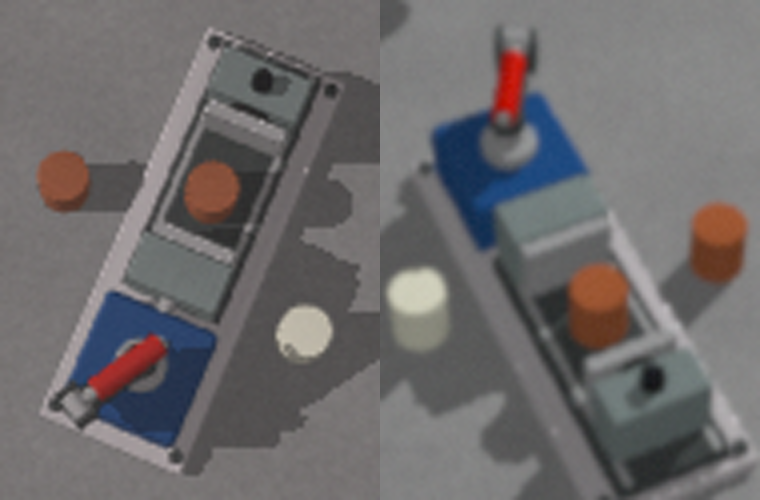

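The handle is folded over the arm. In the top view the hinge is near (229,221) and the grip end near (250,205). The arm points about 30° clockwise of the rig's -x. Next I'll work out the metric positions.

```bash
python3 - <<'E'
from h import *
a=eyes.read_camera("top");b=eyes.read_camera("scene")
s=[onz(a,p,.02) for p in((263.75,130.5),(292.5,142.5),(223.75,220.5),(254,234))]
rx=(s[0]+s[1]-s[2]-s[3])[:2];rx/=np.linalg.norm(rx);print("rig x",rx,np.degrees(np.arctan2(rx[1],rx[0])),"screws",np.round(s,3))
r=((244.64,211.47))
m=red(a,(215,190,265,240));p=cv2.findNonZero(m)
vx,vy,x,y=cv2.fitLine(p,cv2.DIST_L2,0,.01,.01).ravel()
P=onz(a,(x,y),.134);Q=onz(a,(x-12*vx,y-12*vy),.134);d=(Q-P)[:2];d/=np.linalg.norm(d)
print("grip mid",P,"dir",d,np.degrees(np.arctan2(d[1],d[0])),(vx,vy))
mb=red(b,(215,150,260,205));pb=cv2.findNonZero(mb)[:,0].mean(0)
print("tri grip mid",tri(a,(x,y),b,pb))
print("hinge",onz(a,(228.7,221),.13),"end",onz(a,(250,205.5),.13))
# rig centre by crank hub from red line & gearbox
print("gear",onz(a,r,.07))
c=np.mean(s,0)[:2];print("rig origin from screws centre",c-rx*.12)
E
```

```text
rig x [ 0.9277383  -0.37323135] -21.91504146109122 screws [[ 0.79  -0.098  0.02 ]
 [ 0.75  -0.198  0.02 ]
 [ 0.474  0.031  0.02 ]
 [ 0.431 -0.071  0.02 ]]
grip mid [ 0.49306364 -0.02700616  0.134     ] dir [-0.61155288  0.79120356] 127.70187149557903 (np.float32(0.80779564), np.float32(-0.5894627))
tri grip mid (array([ 0.49482567, -0.02580339,  0.12721417]), np.float64(0.003024948542903742))
hinge [0.46161682 0.01129169 0.13      ] end [ 0.51181946 -0.05385574  0.13      ]
gear [ 0.49977584 -0.03782276  0.07      ]
rig origin from screws centre [ 0.49964582 -0.03902888]
```

```bash
cat >> h.py <<'E'
C=np.array([.500,-.0375])
def down(yaz): # tool pointing down, y axis at azimuth yaz (deg)
    a=np.radians(yaz); y=np.array([np.cos(a),np.sin(a),0]); z=np.array([0,0,-1.]); return R.from_matrix(np.c_[np.cross(y,z),y,z])
def here():
    s=ctrl.get_state(); return np.array(s["eef_pos"]),R.from_quat(s["tcp_rot"])
def rows(wps,p=None,r=None):
    """wps: list of (pos,R). prints translation, rotation rows"""
    if p is None: p,r=here()
    T=[];W=[]
    for q,o in wps:
        t=np.round(r.inv().apply(np.array(q)-p)/.03,2); w=np.round(np.degrees((r.inv()*o).as_rotvec())/5,2)
        p=p+r.apply(t*.03); r=r*R.from_rotvec(np.radians(w*5)); T.append(t.tolist());W.append(w.tolist())
    for i in range(0,len(T),5): print("T",T[i:i+5],"\nW",W[i:i+5])
    print("max",np.abs(T).max(),np.abs(W).max(),"end",p)
def line(p0,r0,p1,r1,n):
    from scipy.spatial.transform import Slerp
    S=Slerp([0,1],R.concatenate([r0,r1])); return [(p0+(np.array(p1)-p0)*k/n,S(k/n)) for k in range(1,n+1)]
E
python3 - <<'E'
from h import *
p,r=here(); rows(line(p,r,[.4957,-.032,.215],down(37.7),27))
E
```

```text
T [[-0.6, -0.7, 0.02], [-0.62, -0.69, 0.02], [-0.63, -0.67, 0.02], [-0.64, -0.66, 0.02], [-0.67, -0.65, 0.02]] 
W [[-0.0, 0.0, 0.27], [-0.0, 0.0, 0.27], [-0.0, 0.0, 0.27], [-0.0, 0.0, 0.27], [-0.0, 0.0, 0.27]]
T [[-0.67, -0.62, 0.02], [-0.7, -0.62, 0.02], [-0.7, -0.59, 0.02], [-0.72, -0.58, 0.02], [-0.74, -0.56, 0.02]] 
W [[-0.0, 0.0, 0.26], [-0.0, 0.0, 0.27], [-0.0, 0.0, 0.27], [-0.0, 0.0, 0.27], [-0.0, 0.0, 0.27]]
T [[-0.74, -0.54, 0.02], [-0.76, -0.53, 0.02], [-0.77, -0.51, 0.02], [-0.78, -0.49, 0.02], [-0.8, -0.47, 0.02]] 
W [[-0.0, 0.0, 0.27], [-0.0, 0.0, 0.27], [-0.0, 0.0, 0.27], [-0.0, 0.0, 0.27], [-0.01, 0.0, 0.27]]
T [[-0.8, -0.45, 0.02], [-0.82, -0.43, 0.02], [-0.82, -0.42, 0.02], [-0.84, -0.39, 0.02], [-0.84, -0.38, 0.02]] 
W [[0.0, 0.0, 0.27], [0.0, 0.0, 0.26], [0.0, 0.0, 0.27], [0.0, 0.0, 0.27], [0.0, 0.0, 0.27]]
T [[-0.86, -0.36, 0.02], [-0.86, -0.33, 0.02], [-0.86, -0.32, 0.02], [-0.88, -0.29, 0.02], [-0.88, -0.27, 0.02]] 
W [[0.0, 0.0, 0.27], [0.0, 0.0, 0.27], [0.0, 0.0, 0.27], [0.0, 0.0, 0.27], [0.0, 0.0, 0.27]]
T [[-0.89, -0.26, 0.02], [-0.89, -0.23, 0.02]] 
W [[0.0, 0.0, 0.27], [0.0, 0.0, 0.27]]
max 0.89 0.27 end [ 0.49560048 -0.03195393  0.21492977]
```

Emit:
{"method": "send_rows", "body": {
  "translation": [
    [-0.6, -0.7, 0.02],
    [-0.62, -0.69, 0.02],
    [-0.63, -0.67, 0.02],
    [-0.64, -0.66, 0.02],
    [-0.67, -0.65, 0.02]
  ],
  "rotation": [
    [0, 0, 0.27],
    [0, 0, 0.27],
    [0, 0, 0.27],
    [0, 0, 0.27],
    [0, 0, 0.27]
  ],
  "grip": [50, 50, 50, 50, 50]
}}

```text
time: 0.92
eef_pos: [0.2434, 0.5219, 0.2283]
tcp_rot: [0.197, 0.98, 0.0, 0.0]
contact_force: [0.9, -0.9, 0.4]
opening: 0.584
```

Emit:
{"method": "send_rows", "body": {
  "translation": [
    [-0.67, -0.62, 0.02],
    [-0.7, -0.62, 0.02],
    [-0.7, -0.59, 0.02],
    [-0.72, -0.58, 0.02],
    [-0.74, -0.56, 0.02]
  ],
  "rotation": [
    [0, 0, 0.27],
    [0, 0, 0.27],
    [0, 0, 0.27],
    [0, 0, 0.27],
    [0, 0, 0.27]
  ],
  "grip": [50, 50, 50, 50, 50]
}}

```text
time: 1.55
eef_pos: [0.3009, 0.3959, 0.2254]
tcp_rot: [0.255, 0.967, 0.0, 0.0]
contact_force: [0.1, 0.1, -0.7]
opening: 0.582
```

Emit:
{"method": "send_rows", "body": {
  "translation": [
    [-0.74, -0.54, 0.02],
    [-0.76, -0.53, 0.02],
    [-0.77, -0.51, 0.02],
    [-0.78, -0.49, 0.02],
    [-0.8, -0.47, 0.02]
  ],
  "rotation": [
    [0, 0, 0.27],
    [0, 0, 0.27],
    [0, 0, 0.27],
    [0, 0, 0.27],
    [0, 0, 0.27]
  ],
  "grip": [50, 50, 50, 50, 50]
}}

```text
time: 2.17
eef_pos: [0.3581, 0.2698, 0.2225]
tcp_rot: [0.311, 0.95, 0.0, 0.0]
contact_force: [0.0, -0.4, 0.6]
opening: 0.588
```

Emit:
{"method": "send_rows", "body": {
  "translation": [
    [-0.8, -0.45, 0.02],
    [-0.82, -0.43, 0.02],
    [-0.82, -0.42, 0.02],
    [-0.84, -0.39, 0.02],
    [-0.84, -0.38, 0.02]
  ],
  "rotation": [
    [0, 0, 0.27],
    [0, 0, 0.27],
    [0, 0, 0.27],
    [0, 0, 0.27],
    [0, 0, 0.27]
  ],
  "grip": [50, 50, 50, 50, 50]
}}

```text
time: 2.8
eef_pos: [0.4153, 0.1438, 0.2195]
tcp_rot: [0.367, 0.93, 0.0, 0.0]
contact_force: [0.2, -0.4, 0.5]
opening: 0.583
```

Emit:
{"method": "send_rows", "body": {
  "translation": [
    [-0.86, -0.36, 0.02],
    [-0.86, -0.33, 0.02],
    [-0.86, -0.32, 0.02],
    [-0.88, -0.29, 0.02],
    [-0.88, -0.27, 0.02]
  ],
  "rotation": [
    [0, 0, 0.27],
    [0, 0, 0.27],
    [0, 0, 0.27],
    [0, 0, 0.27],
    [0, 0, 0.27]
  ],
  "grip": [50, 50, 50, 50, 50]
}}

```text
time: 3.42
eef_pos: [0.4726, 0.0176, 0.2165]
tcp_rot: [0.421, 0.907, 0.0, 0.0]
contact_force: [0.1, 0.4, -0.5]
opening: 0.586
```

Emit:
{"method": "send_rows", "body": {
  "translation": [
    [-0.89, -0.26, 0.02],
    [-0.89, -0.23, 0.02],
    [0, 0, 0],
    [0, 0, 0]
  ],
  "rotation": [
    [0, 0, 0.27],
    [0, 0, 0.27],
    [0, 0, 0],
    [0, 0, 0]
  ],
  "grip": [50, 50, 50, 50]
}}

```text
time: 3.92
eef_pos: [0.4947, -0.0316, 0.215]
tcp_rot: [0.442, 0.897, 0.0, -0.0]
contact_force: [-1.1, -0.1, -0.1]
opening: 0.581
```

```bash
python3 - <<'E'
from h import *
p,r=here(); print(ctrl.get_state()["time"],p,r.as_matrix().round(3)); rows(line(p,r,[.4957,-.032,.117],down(37.7),5))
b=eyes.read_camera("scene");crop(b,(180,110,310,230),5,"s1.png")
E
```

```text
3.925 [ 0.49467962 -0.03160759  0.21502971] [[-0.61   0.792 -0.   ]
 [ 0.792  0.61   0.   ]
 [ 0.001 -0.    -1.   ]]
T [[-0.01, 0.0, 0.65], [-0.0, 0.01, 0.66], [-0.01, 0.0, 0.65], [-0.01, 0.01, 0.65], [-0.0, -0.0, 0.66]] 
W [[-0.0, -0.0, -0.0], [-0.0, -0.0, -0.01], [-0.0, -0.0, -0.0], [-0.0, -0.01, -0.01], [-0.0, 0.0, -0.0]]
max 0.66 0.01 end [ 0.49567038 -0.03192134  0.1169291 ]
```

View pics/s1.png

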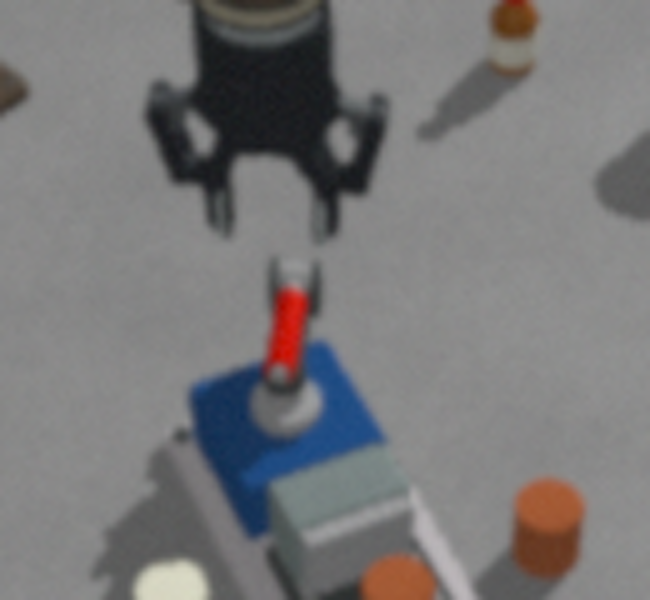

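The jaws straddle the grip and are aligned across it: fingertips at (222,235) and (325,240) in the crop, red grip between them and below. I'll descend and close.

Emit:
{"method": "send_rows", "body": {
  "translation": [
    [-0.01, 0, 0.65],
    [-0.01, 0.01, 0.65],
    [-0.01, 0, 0.65],
    [0, 0, 0.65],
    [0, 0, 0.65]
  ],
  "rotation": [
    [0, 0, 0],
    [0, 0, 0],
    [0, 0, 0],
    [0, 0, 0],
    [0, 0, 0]
  ],
  "grip": [50, 50, 50, 50, 50]
}}

```text
time: 4.6
eef_pos: [0.4955, -0.0315, 0.1172]
tcp_rot: [0.441, 0.897, 0.0, 0.0]
contact_force: [-1.2, 0.7, -0.2]
opening: 0.586
```

Emit:
{"method": "send_rows", "body": {
  "translation": [
    [0, 0, 0],
    [0, 0, 0],
    [0, 0, 0],
    [0, 0, 0],
    [0, 0, 0]
  ],
  "rotation": [
    [0, 0, 0],
    [0, 0, 0],
    [0, 0, 0],
    [0, 0, 0],
    [0, 0, 0]
  ],
  "grip": [26, 22, 16, 12, 12],
  "squeeze": 25
}}

```text
time: 5.22
eef_pos: [0.4973, -0.0306, 0.119]
tcp_rot: [0.442, 0.897, 0.003, 0.001]
contact_force: [3.3, 6.8, -1.2]
opening: 0.222
```

```bash
python3 - <<'E'
from h import *
p,r=here(); s=ctrl.get_state();print(s["time"],p,s["opening"]*85.4,s["contact_force"],s["wrist_torque"])
d=r.as_matrix()[:,0]; h=.055
# arc of the grasp about the hinge, tool stays down
w=[]
for t in np.radians(np.linspace(0,90,21)[1:]):
    w.append((p+d*h*(1-np.cos(t))+np.array([0,0,h*np.sin(t)]),r))
rows(w)
E
```

```text
5.225 [ 0.49728862 -0.03058022  0.11904016] 18.978550722324798 [ 3.28813467  6.78897546 -1.1814481 ] [ 1.03849575 -0.55666131  0.08335871]
T [[0.01, 0.0, -0.14], [0.01, 0.0, -0.15], [0.03, 0.0, -0.14], [0.04, 0.0, -0.14], [0.05, 0.0, -0.13]] 
W [[0.0, 0.0, 0.0], [0.0, 0.0, 0.0], [0.0, 0.0, 0.0], [0.0, 0.0, 0.0], [0.0, 0.0, 0.0]]
T [[0.06, 0.01, -0.13], [0.07, -0.0, -0.13], [0.08, -0.0, -0.12], [0.09, -0.0, -0.11], [0.1, -0.0, -0.11]] 
W [[0.0, 0.0, 0.0], [0.0, 0.0, 0.0], [0.0, 0.0, 0.0], [0.0, 0.0, 0.0], [0.0, 0.0, 0.0]]
T [[0.1, -0.0, -0.09], [0.12, -0.0, -0.09], [0.12, -0.0, -0.08], [0.12, -0.0, -0.07], [0.13, 0.0, -0.06]] 
W [[0.0, 0.0, 0.0], [0.0, 0.0, 0.0], [0.0, 0.0, 0.0], [0.0, 0.0, 0.0], [0.0, 0.0, 0.0]]
T [[0.14, 0.0, -0.05], [0.14, 0.0, -0.04], [0.14, 0.0, -0.03], [0.14, 0.0, -0.02], [0.14, 0.0, -0.0]] 
W [[0.0, 0.0, 0.0], [0.0, 0.0, 0.0], [0.0, 0.0, 0.0], [0.0, 0.0, 0.0], [0.0, 0.0, 0.0]]
max 0.15 0.0 end [0.46379888 0.01292363 0.17393972]
```

Emit:
{"method": "send_rows", "body": {
  "translation": [
    [0.01, 0.04, -0.14],
    [0.01, 0.03, -0.15],
    [0.03, 0, -0.14],
    [0.04, 0, -0.14],
    [0.05, 0, -0.13]
  ],
  "rotation": [
    [0, 0, 0],
    [0, 0, 0],
    [0, 0, 0],
    [0, 0, 0],
    [0, 0, 0]
  ],
  "grip": [12, 12, 12, 12, 12]
}}

```text
time: 5.85
eef_pos: [0.4948, -0.0271, 0.1384]
tcp_rot: [0.442, 0.897, 0.001, -0.0]
contact_force: [2.7, 4.7, -7.9]
opening: 0.221
```

```bash
python3 - <<'E'
from h import *
p,r=here(); s=ctrl.get_state();print(s["time"],p,s["opening"]*85.4,r.inv().apply(s["contact_force"]),s["wrist_torque"])
b=eyes.read_camera("scene");crop(b,(200,120,280,200),6,"s2.png")
E
```

```text
5.85 [ 0.49477058 -0.02712898  0.13843175] 18.868356736011016 [2.04060068 4.99018347 7.90327038] [ 0.70984385 -0.63853336 -0.02092626]
```

View pics/s2.png

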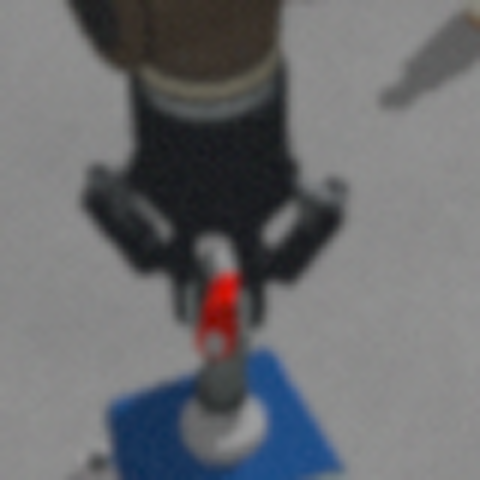

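The handle is rising: its tip at (213,345) now stands above the arm, and the fingers hold it. I'll continue the arc.

Emit:
{"method": "send_rows", "body": {
  "translation": [
    [0.06, 0.04, -0.13],
    [0.07, 0.03, -0.13],
    [0.08, 0, -0.12],
    [0.09, 0, -0.11],
    [0.1, 0, -0.11]
  ],
  "rotation": [
    [0, 0, 0],
    [0, 0, 0],
    [0, 0, 0],
    [0, 0, 0],
    [0, 0, 0]
  ],
  "grip": [12, 12, 12, 12, 12]
}}

```text
time: 6.52
eef_pos: [0.4882, -0.0176, 0.1564]
tcp_rot: [0.442, 0.897, -0.001, -0.001]
contact_force: [-3.6, -2.3, -8.0]
opening: 0.217
```

Emit:
{"method": "send_rows", "body": {
  "translation": [
    [0.1, 0, -0.09],
    [0.12, 0, -0.09],
    [0.12, 0, -0.08],
    [0.12, 0, -0.07],
    [0.13, 0, -0.06]
  ],
  "rotation": [
    [0, 0, 0],
    [0, 0, 0],
    [0, 0, 0],
    [0, 0, 0],
    [0, 0, 0]
  ],
  "grip": [12, 12, 12, 12, 12]
}}

```text
time: 7.15
eef_pos: [0.4782, -0.0044, 0.1689]
tcp_rot: [0.442, 0.897, -0.002, 0.001]
contact_force: [-3.1, -6.5, -5.7]
opening: 0.218
```

```bash
python3 - <<'E'
from h import *
p,r=here(); s=ctrl.get_state();print(s["time"],p,s["opening"]*85.4,r.inv().apply(s["contact_force"]),s["wrist_torque"])
E
```

```text
7.15 [ 0.47820404 -0.00438474  0.16890456] 18.6142482748285 [-3.25982367 -6.37992672  5.69448747] [-1.12886184  0.56480921 -0.00993518]
```

Emit:
{"method": "send_rows", "body": {
  "translation": [
    [0.14, -0.04, -0.05],
    [0.14, -0.04, -0.04],
    [0.14, 0, -0.03],
    [0.14, 0, -0.02],
    [0.14, 0, 0]
  ],
  "rotation": [
    [0, 0, 0],
    [0, 0, 0],
    [0, 0, 0],
    [0, 0, 0],
    [0, 0, 0]
  ],
  "grip": [12, 12, 12, 12, 12]
}}

```text
time: 7.78
eef_pos: [0.4654, 0.0116, 0.1745]
tcp_rot: [0.442, 0.897, 0.0, 0.003]
contact_force: [2.2, -5.3, 0.0]
opening: 0.219
```

Emit:
{"method": "send_rows", "body": {
  "translation": [
    [0.06, 0, 0],
    [0.04, 0, 0],
    [0, 0, 0]
  ],
  "rotation": [
    [0, 0, 0],
    [0, 0, 0],
    [0, 0, 0]
  ],
  "grip": [12, 12, 12]
}}

```text
time: 8.15
eef_pos: [0.4635, 0.0141, 0.1746]
tcp_rot: [0.442, 0.897, 0.0, 0.002]
contact_force: [1.7, -4.5, 2.4]
opening: 0.223
```

```bash
python3 - <<'E'
from h import *
p,r=here(); s=ctrl.get_state();print(s["time"],p,s["opening"]*85.4,r.inv().apply(s["contact_force"]),s["wrist_torque"])
b=eyes.read_camera("scene");crop(b,(190,110,290,210),6,"s3.png")
a=eyes.read_camera("top")
for c,R_ in((a,(215,190,265,240)),(b,(215,130,260,205))):
    q=cv2.findNonZero(red(c,R_)); print(None if q is None else (len(q),q[:,0].min(0),q[:,0].max(0),q[:,0].mean(0)))
E
```

```text
8.15 [0.46352346 0.01406712 0.1745724 ] 19.021040569840448 [-4.64800175 -1.38902999 -2.35540909] [-0.88594266 -0.41637647  0.01918075]
None
(59, array([235, 151], dtype=int32), array([240, 163], dtype=int32), array([237.96610169, 156.42372881]))
```

View pics/s3.png

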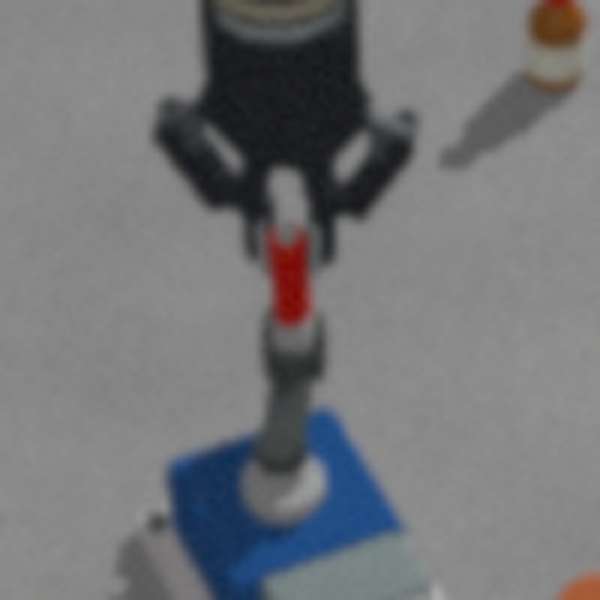

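The handle is upright, with the red grip vertical at (290,275) in the crop above the hinge and the radial load (4.6 N) sitting against the stop. Next I'll generate the circle for cranking, with yaw fixed because the grip spins freely.

```bash
python3 - <<'E'
from h import *
p,r=here(); cmd=np.array([.4616,.0155,p[2]])
w=[]
for k in range(1,21):
    a=np.radians(125.5-8*k); w.append((np.r_[C+.0615*np.array([np.cos(a),np.sin(a)]),cmd[2]],r))
r0=down(37.7); w=[(q,r0) for q,_ in w]
rows(w,cmd,r0)
E
```

```text
T [[-0.16, 0.3, 0.0], [-0.07, 0.27, 0.0], [-0.11, 0.27, 0.0], [-0.15, 0.24, 0.0], [-0.17, 0.23, 0.0]] 
W [[0.0, 0.0, 0.0], [0.0, 0.0, 0.0], [0.0, 0.0, 0.0], [0.0, 0.0, 0.0], [0.0, 0.0, 0.0]]
T [[-0.21, 0.2, 0.0], [-0.23, 0.16, 0.0], [-0.25, 0.14, 0.0], [-0.27, 0.09, 0.0], [-0.28, 0.06, 0.0]] 
W [[0.0, 0.0, 0.0], [0.0, 0.0, 0.0], [0.0, 0.0, 0.0], [0.0, 0.0, 0.0], [0.0, 0.0, 0.0]]
T [[-0.29, 0.02, 0.0], [-0.28, -0.02, 0.0], [-0.28, -0.06, 0.0], [-0.27, -0.1, 0.0], [-0.25, -0.13, 0.0]] 
W [[0.0, 0.0, 0.0], [0.0, 0.0, 0.0], [0.0, 0.0, 0.0], [0.0, 0.0, 0.0], [0.0, 0.0, 0.0]]
T [[-0.23, -0.17, 0.0], [-0.21, -0.2, 0.0], [-0.17, -0.23, 0.0], [-0.15, -0.25, 0.0], [-0.1, -0.26, 0.0]] 
W [[0.0, 0.0, 0.0], [0.0, 0.0, 0.0], [0.0, 0.0, 0.0], [0.0, 0.0, 0.0], [0.0, 0.0, 0.0]]
max 0.3 0.0 end [ 0.55066076 -0.07225894  0.17453325]
```

Emit:
{"method": "send_rows", "body": {
  "translation": [
    [0, 0, 0],
    [0, 0, 0]
  ],
  "rotation": [
    [0, 0, 0],
    [0, 0, 0]
  ],
  "grip": [10, 10],
  "squeeze": 50
}}

```text
time: 8.5
eef_pos: [0.4635, 0.0141, 0.1746]
tcp_rot: [0.442, 0.897, 0.001, 0.002]
contact_force: [1.0, -3.8, 5.4]
opening: 0.202
```

Emit:
{"method": "send_rows", "body": {
  "translation": [
    [-0.16, 0.3, 0],
    [-0.07, 0.27, 0],
    [-0.11, 0.27, 0],
    [-0.15, 0.24, 0],
    [-0.17, 0.23, 0]
  ],
  "rotation": [
    [0, 0, 0],
    [0, 0, 0],
    [0, 0, 0],
    [0, 0, 0],
    [0, 0, 0]
  ],
  "grip": [10, 10, 10, 10, 10]
}}

```text
time: 9.12
eef_pos: [0.5036, 0.0258, 0.1744]
tcp_rot: [0.443, 0.897, 0.003, -0.004]
contact_force: [-11.9, 5.8, 13.4]
opening: 0.211
```

```bash
cat >> h.py <<'E'
def crank():
    s=ctrl.get_state(); p=np.array(s["eef_pos"]); v=p[:2]-C; a=np.arctan2(v[1],v[0]); u=v/np.linalg.norm(v); t=np.array([u[1],-u[0]]) # clockwise tangent
    f=np.array(s["contact_force"])
    print("t %.2f rad %.1fmm az %.1f crank~%.2f  Frad %.1f Ftan %.1f Fz %.1f open %.1f z %.4f"%(s["time"],1e3*np.linalg.norm(v),np.degrees(a),np.radians((158.1-np.degrees(a))%360),f[:2]@u,f[:2]@t,f[2],s["opening"]*85.4,p[2]), p[:2])
E
python3 -c "
from h import *
crank()
a=eyes.read_camera('scene'); q=cv2.findNonZero(red(a,(205,130,270,205)));print(len(q),q[:,0].min(0),q[:,0].max(0))"
```

```text
t 9.12 rad 63.4mm az 86.7 crank~1.25  Frad 5.1 Ftan -12.2 Fz 13.4 open 18.0 z 0.1744 [0.50362554 0.02581372]
58 [247 155] [252 167]
```

Emit:
{"method": "send_rows", "body": {
  "translation": [
    [-0.21, 0.2, 0],
    [-0.23, 0.16, 0],
    [-0.25, 0.14, 0],
    [-0.27, 0.09, 0],
    [-0.28, 0.06, 0]
  ],
  "rotation": [
    [0, 0, 0],
    [0, 0, 0],
    [0, 0, 0],
    [0, 0, 0],
    [0, 0, 0]
  ],
  "grip": [10, 10, 10, 10, 10]
}}

```text
time: 9.8
eef_pos: [0.5431, 0.0094, 0.1739]
tcp_rot: [0.442, 0.897, 0.004, -0.003]
contact_force: [-4.4, 8.3, 8.1]
opening: 0.21
```

```bash
python3 -c "
from h import *
crank()"
```

```text
t 9.80 rad 63.7mm az 47.4 crank~1.93  Frad 3.1 Ftan -8.9 Fz 8.1 open 17.9 z 0.1739 [0.54307428 0.00940569]
```

Emit:
{"method": "send_rows", "body": {
  "translation": [
    [-0.28, 0.02, 0],
    [-0.28, -0.02, 0],
    [-0.28, -0.06, 0],
    [-0.27, -0.1, 0],
    [-0.25, -0.13, 0]
  ],
  "rotation": [
    [0, 0, 0],
    [0, 0, 0],
    [0, 0, 0],
    [0, 0, 0],
    [0, 0, 0]
  ],
  "grip": [10, 10, 10, 10, 10]
}}

```text
time: 10.42
eef_pos: [0.5599, -0.0289, 0.1738]
tcp_rot: [0.442, 0.897, 0.002, -0.004]
contact_force: [-7.2, 7.8, 11.0]
opening: 0.209
```

```bash
python3 -c "
from h import *
crank()"
```

```text
t 10.43 rad 60.5mm az 8.1 crank~2.62  Frad -6.0 Ftan -8.8 Fz 11.0 open 17.9 z 0.1738 [ 0.5598568  -0.02894293]
```

Emit:
{"method": "send_rows", "body": {
  "translation": [
    [-0.23, -0.17, 0],
    [-0.21, -0.2, 0],
    [-0.17, -0.23, 0],
    [-0.15, -0.25, 0],
    [-0.1, -0.26, 0]
  ],
  "rotation": [
    [0, 0, 0],
    [0, 0, 0],
    [0, 0, 0],
    [0, 0, 0],
    [0, 0, 0]
  ],
  "grip": [10, 10, 10, 10, 10]
}}

```text
time: 11.05
eef_pos: [0.5487, -0.0673, 0.1738]
tcp_rot: [0.442, 0.897, 0.005, -0.006]
contact_force: [-7.3, 15.5, 12.6]
opening: 0.21
```

```bash
python3 - <<'E'
from h import *
crank()
a=eyes.read_camera("top");b=eyes.read_camera("scene")
A=cv2.resize(a["image"][125:240,215:305],None,fx=4,fy=4,interpolation=cv2.INTER_CUBIC)
B=cv2.resize(b["image"][160:275,205:300],None,fx=4,fy=4,interpolation=cv2.INTER_CUBIC)
cv2.imwrite("pics/z2.png",np.hstack([A,B]))
E
```

```text
t 11.05 rad 57.1mm az -31.5 crank~3.31  Frad -14.3 Ftan -9.4 Fz 12.6 open 17.9 z 0.1738 [ 0.54866131 -0.06729805]
```

View pics/z2.png

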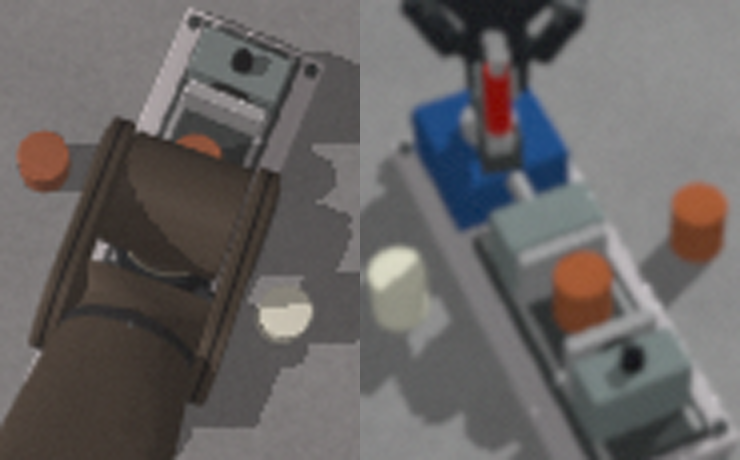

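The specimen, at (582,290) in the right half, is ahead of the platen and still short of the tailstock. The handle is upright. The radial pull has grown to 14 N, so my axis estimate is a few mm off. I'll shift the circle's centre and slow down.

```bash
python3 - <<'E'
from h import *
C2=np.array([.497,-.0357]); r0=down(37.7); cmd=np.array([.5507,-.0723,.1745])
v=cmd[:2]-C2; a0=np.degrees(np.arctan2(v[1],v[0])); print(a0)
rows([(np.r_[C2+.060*np.array([np.cos(np.radians(a)),np.sin(np.radians(a))]),.1745],r0) for a in a0-np.r_[1.,np.arange(1,31)*2.8]],cmd,r0)
E
```

```text
-34.27694358973689
T [[0.15, -0.08, 0.0], [-0.02, -0.07, 0.0], [-0.02, -0.09, 0.0], [-0.02, -0.1, 0.0], [-0.02, -0.09, 0.0]] 
W [[0.0, 0.0, 0.0], [0.0, 0.0, 0.0], [0.0, 0.0, 0.0], [0.0, 0.0, 0.0], [0.0, 0.0, 0.0]]
T [[-0.01, -0.1, 0.0], [0.0, -0.1, 0.0], [0.0, -0.1, 0.0], [0.01, -0.09, 0.0], [0.01, -0.1, 0.0]] 
W [[0.0, 0.0, 0.0], [0.0, 0.0, 0.0], [0.0, 0.0, 0.0], [0.0, 0.0, 0.0], [0.0, 0.0, 0.0]]
T [[0.01, -0.1, 0.0], [0.02, -0.09, 0.0], [0.02, -0.1, 0.0], [0.03, -0.09, 0.0], [0.03, -0.09, 0.0]] 
W [[0.0, 0.0, 0.0], [0.0, 0.0, 0.0], [0.0, 0.0, 0.0], [0.0, 0.0, 0.0], [0.0, 0.0, 0.0]]
T [[0.04, -0.09, 0.0], [0.04, -0.09, 0.0], [0.05, -0.09, 0.0], [0.05, -0.08, 0.0], [0.06, -0.08, 0.0]] 
W [[0.0, 0.0, 0.0], [0.0, 0.0, 0.0], [0.0, 0.0, 0.0], [0.0, 0.0, 0.0], [0.0, 0.0, 0.0]]
T [[0.05, -0.08, 0.0], [0.07, -0.08, 0.0], [0.06, -0.07, 0.0], [0.07, -0.07, 0.0], [0.07, -0.06, 0.0]] 
W [[0.0, 0.0, 0.0], [0.0, 0.0, 0.0], [0.0, 0.0, 0.0], [0.0, 0.0, 0.0], [0.0, 0.0, 0.0]]
T [[0.08, -0.07, 0.0], [0.08, -0.05, 0.0], [0.08, -0.06, 0.0], [0.08, -0.05, 0.0], [0.09, -0.05, 0.0]] 
W [[0.0, 0.0, 0.0], [0.0, 0.0, 0.0], [0.0, 0.0, 0.0], [0.0, 0.0, 0.0], [0.0, 0.0, 0.0]]
T [[0.09, -0.04, 0.0]] 
W [[0.0, 0.0, 0.0]]
max 0.15 0.0 end [ 0.46842597 -0.08849365  0.1745    ]
```

Emit:
{"method": "send_rows", "body": {
  "translation": [
    [0.15, -0.08, 0],
    [-0.02, -0.07, 0],
    [-0.02, -0.09, 0],
    [-0.02, -0.1, 0],
    [-0.02, -0.09, 0]
  ],
  "rotation": [
    [0, 0, 0],
    [0, 0, 0],
    [0, 0, 0],
    [0, 0, 0],
    [0, 0, 0]
  ],
  "grip": [10, 10, 10, 10, 10]
}}

```text
time: 11.78
eef_pos: [0.5404, -0.0755, 0.1739]
tcp_rot: [0.442, 0.897, 0.005, -0.0]
contact_force: [3.0, 9.9, 5.7]
opening: 0.209
```

```bash
python3 -c "
from h import *
crank()"
```

```text
t 11.78 rad 55.4mm az -43.2 crank~3.51  Frad -4.6 Ftan -9.3 Fz 5.7 open 17.9 z 0.1739 [ 0.5403781  -0.07548054]
```

Emit:
{"method": "send_rows", "body": {
  "translation": [
    [-0.01, -0.1, 0],
    [0, -0.1, 0],
    [0, -0.1, 0],
    [0.01, -0.09, 0],
    [0.01, -0.1, 0]
  ],
  "rotation": [
    [0, 0, 0],
    [0, 0, 0],
    [0, 0, 0],
    [0, 0, 0],
    [0, 0, 0]
  ],
  "grip": [10, 10, 10, 10, 10]
}}

```text
time: 12.4
eef_pos: [0.529, -0.0842, 0.1739]
tcp_rot: [0.442, 0.897, 0.005, 0.0]
contact_force: [4.2, 9.4, 5.1]
opening: 0.209
```

```bash
python3 -c "
from h import *
crank()"
```

```text
t 12.40 rad 54.9mm az -58.2 crank~3.77  Frad -5.7 Ftan -8.5 Fz 5.1 open 17.9 z 0.1739 [ 0.52898184 -0.08415615]
```

Emit:
{"method": "send_rows", "body": {
  "translation": [
    [0.01, -0.1, 0],
    [0.02, -0.09, 0],
    [0.02, -0.1, 0],
    [0.03, -0.09, 0],
    [0.03, -0.09, 0]
  ],
  "rotation": [
    [0, 0, 0],
    [0, 0, 0],
    [0, 0, 0],
    [0, 0, 0],
    [0, 0, 0]
  ],
  "grip": [10, 10, 10, 10, 10]
}}

```text
time: 13.02
eef_pos: [0.5162, -0.09, 0.1739]
tcp_rot: [0.442, 0.897, 0.005, 0.001]
contact_force: [6.2, 10.3, 3.5]
opening: 0.211
```

```bash
python3 -c "
from h import *
crank()"
```

```text
t 13.03 rad 55.0mm az -72.9 crank~4.03  Frad -8.0 Ftan -9.0 Fz 3.5 open 18.0 z 0.1739 [ 0.51619033 -0.09001144]
```

```bash
python3 - <<'E'
from h import *
from scipy.optimize import least_squares
P=np.array([(.4635,.0141),(.5036,.0258),(.5431,.0094),(.5599,-.0289),(.5487,-.0673),(.5404,-.0755),(.5290,-.0842),(.5162,-.0900)])
s=least_squares(lambda q:np.linalg.norm(P-q[:2],axis=1)-q[2],[.5,-.037,.06]);print(s.x,s.fun*1e3)
c2=s.x[:2]
# command dead reckon: C2 circle az after 14 steps of 2.8
C2=np.array([.497,-.0357]);a=np.radians(-34.277-2.8*14);cmd=np.r_[C2+.06*np.array([np.cos(a),np.sin(a)]),.1745];print("cmd",cmd)
v=cmd[:2]-c2;a0=np.degrees(np.arctan2(v[1],v[0]));print(a0,np.linalg.norm(v))
rr=s.x[2]-.0005
r0=down(37.7)
rows([(np.r_[c2+rr*np.array([np.cos(np.radians(a)),np.sin(np.radians(a))]),.1745],r0) for a in a0-np.arange(1,41)*2.8],cmd,r0)
E
```

```text
[ 0.5006092  -0.03250187  0.05919083] [ 0.38120065 -0.81230221  0.48524659  0.20926817  0.16937728 -0.60630713
 -0.21003979  0.38355644]
cmd [ 0.51406401 -0.09322234  0.1745    ]
-77.5059307665662 0.062193305555120156
T [[0.15, -0.04, 0.0], [0.05, -0.08, 0.0], [0.05, -0.08, 0.0], [0.05, -0.08, 0.0], [0.06, -0.07, 0.0]] 
W [[0.0, 0.0, 0.0], [0.0, 0.0, 0.0], [0.0, 0.0, 0.0], [0.0, 0.0, 0.0], [0.0, 0.0, 0.0]]
T [[0.06, -0.08, 0.0], [0.07, -0.07, 0.0], [0.07, -0.06, 0.0], [0.07, -0.06, 0.0], [0.07, -0.06, 0.0]] 
W [[0.0, 0.0, 0.0], [0.0, 0.0, 0.0], [0.0, 0.0, 0.0], [0.0, 0.0, 0.0], [0.0, 0.0, 0.0]]
T [[0.08, -0.06, 0.0], [0.08, -0.05, 0.0], [0.09, -0.05, 0.0], [0.08, -0.04, 0.0], [0.09, -0.04, 0.0]] 
W [[0.0, 0.0, 0.0], [0.0, 0.0, 0.0], [0.0, 0.0, 0.0], [0.0, 0.0, 0.0], [0.0, 0.0, 0.0]]
T [[0.09, -0.04, 0.0], [0.09, -0.03, 0.0], [0.09, -0.02, 0.0], [0.09, -0.02, 0.0], [0.1, -0.02, 0.0]] 
W [[0.0, 0.0, 0.0], [0.0, 0.0, 0.0], [0.0, 0.0, 0.0], [0.0, 0.0, 0.0], [0.0, 0.0, 0.0]]
T [[0.09, -0.01, 0.0], [0.1, -0.01, 0.0], [0.09, -0.0, 0.0], [0.1, -0.0, 0.0], [0.09, 0.0, 0.0]] 
W [[0.0, 0.0, 0.0], [0.0, 0.0, 0.0], [0.0, 0.0, 0.0], [0.0, 0.0, 0.0], [0.0, 0.0, 0.0]]
T [[0.1, 0.02, 0.0], [0.09, 0.01, 0.0], [0.1, 0.02, 0.0], [0.09, 0.03, 0.0], [0.09, 0.03, 0.0]] 
W [[0.0, 0.0, 0.0], [0.0, 0.0, 0.0], [0.0, 0.0, 0.0], [0.0, 0.0, 0.0], [0.0, 0.0, 0.0]]
T [[0.09, 0.03, 0.0], [0.09, 0.04, 0.0], [0.08, 0.04, 0.0], [0.09, 0.05, 0.0], [0.08, 0.05, 0.0]] 
W [[0.0, 0.0, 0.0], [0.0, 0.0, 0.0], [0.0, 0.0, 0.0], [0.0, 0.0, 0.0], [0.0, 0.0, 0.0]]
T [[0.08, 0.05, 0.0], [0.07, 0.06, 0.0], [0.07, 0.06, 0.0], [0.07, 0.07, 0.0], [0.07, 0.06, 0.0]] 
W [[0.0, 0.0, 0.0], [0.0, 0.0, 0.0], [0.0, 0.0, 0.0], [0.0, 0.0, 0.0], [0.0, 0.0, 0.0]]
max 0.15 0.0 end [ 0.44265786 -0.02290946  0.1745    ]
```

```bash
sed -i 's/^C=np.array.*/C=np.array([.5006,-.0325])/' h.py; python3 -c "
from h import *
crank()"
```

```text
t 13.03 rad 59.6mm az -74.8 crank~4.07  Frad -8.3 Ftan -8.7 Fz 3.5 open 18.0 z 0.1739 [ 0.51619033 -0.09001144]
```

Emit:
{"method": "send_rows", "body": {
  "translation": [
    [0.15, -0.04, 0],
    [0.05, -0.08, 0],
    [0.05, -0.08, 0],
    [0.05, -0.08, 0],
    [0.06, -0.07, 0]
  ],
  "rotation": [
    [0, 0, 0],
    [0, 0, 0],
    [0, 0, 0],
    [0, 0, 0],
    [0, 0, 0]
  ],
  "grip": [10, 10, 10, 10, 10]
}}

```text
time: 13.65
eef_pos: [0.5024, -0.0917, 0.174]
tcp_rot: [0.442, 0.897, 0.002, 0.004]
contact_force: [8.3, -1.2, 0.0]
opening: 0.209
```

```bash
python3 -c "
from h import *
crank()"
```

```text
t 13.65 rad 59.2mm az -88.3 crank~4.30  Frad 1.5 Ftan -8.2 Fz 0.0 open 17.9 z 0.1740 [ 0.50238599 -0.09171683]
```

Free-running baseline is 8.2–8.7 N and the radial load is gone. I'll continue at 14° a call.

Emit:
{"method": "send_rows", "body": {
  "translation": [
    [0.06, -0.08, 0],
    [0.07, -0.07, 0],
    [0.07, -0.06, 0],
    [0.07, -0.06, 0],
    [0.07, -0.06, 0]
  ],
  "rotation": [
    [0, 0, 0],
    [0, 0, 0],
    [0, 0, 0],
    [0, 0, 0],
    [0, 0, 0]
  ],
  "grip": [10, 10, 10, 10, 10]
}}

```text
time: 14.28
eef_pos: [0.4881, -0.0911, 0.174]
tcp_rot: [0.442, 0.897, 0.001, 0.005]
contact_force: [7.7, -5.1, -0.5]
opening: 0.209
```

```bash
python3 -c "
from h import *
crank()"
```

```text
t 14.28 rad 59.9mm az -102.0 crank~4.54  Frad 3.4 Ftan -8.6 Fz -0.5 open 17.8 z 0.1740 [ 0.4881367  -0.09112137]
```

Emit:
{"method": "send_rows", "body": {
  "translation": [
    [0.08, -0.06, 0],
    [0.08, -0.05, 0],
    [0.09, -0.05, 0],
    [0.08, -0.04, 0],
    [0.09, -0.04, 0]
  ],
  "rotation": [
    [0, 0, 0],
    [0, 0, 0],
    [0, 0, 0],
    [0, 0, 0],
    [0, 0, 0]
  ],
  "grip": [10, 10, 10, 10, 10]
}}

```text
time: 14.9
eef_pos: [0.4742, -0.0866, 0.1741]
tcp_rot: [0.442, 0.897, -0.001, 0.005]
contact_force: [5.2, -10.6, -0.4]
opening: 0.201
```

```bash
python3 -c "
from h import *
crank()"
```

```text
t 14.90 rad 60.2mm az -116.0 crank~4.78  Frad 7.2 Ftan -9.4 Fz -0.4 open 17.2 z 0.1741 [ 0.47420214 -0.08655003]
```

Emit:
{"method": "send_rows", "body": {
  "translation": [
    [0.08, -0.07, 0],
    [0.08, -0.06, 0],
    [0.09, -0.02, 0],
    [0, 0, 0]
  ],
  "rotation": [
    [0, 0, 0],
    [0, 0, 0],
    [0, 0, 0],
    [0, 0, 0]
  ],
  "grip": [10, 10, 10, 10]
}}

```text
time: 15.4
eef_pos: [0.4657, -0.0827, 0.174]
tcp_rot: [0.442, 0.897, -0.0, 0.004]
contact_force: [4.2, -6.6, 0.5]
opening: 0.205
```

```bash
python3 -c "
from h import *
crank()
eyes.read_camera('top');crank();eyes.read_camera('top');crank()"
```

```text
t 15.40 rad 61.2mm az -124.8 crank~4.94  Frad 3.1 Ftan -7.2 Fz 0.5 open 17.5 z 0.1740 [ 0.46569398 -0.08272044]
t 15.45 rad 61.1mm az -124.8 crank~4.94  Frad 3.1 Ftan -8.9 Fz 1.0 open 17.0 z 0.1740 [ 0.46573881 -0.08271418]
t 15.50 rad 61.1mm az -124.8 crank~4.94  Frad 3.3 Ftan -7.5 Fz 1.0 open 17.5 z 0.1740 [ 0.46571979 -0.08270356]
```

Emit:
{"method": "send_rows", "body": {
  "translation": [
    [0.09, -0.03, 0],
    [0.1, -0.03, 0],
    [0.1, -0.02, 0],
    [0.1, -0.02, 0],
    [0.1, -0.01, 0]
  ],
  "rotation": [
    [0, 0, 0],
    [0, 0, 0],
    [0, 0, 0],
    [0, 0, 0],
    [0, 0, 0]
  ],
  "grip": [10, 10, 10, 10, 10]
}}

```text
time: 16.12
eef_pos: [0.4538, -0.0736, 0.174]
tcp_rot: [0.442, 0.897, -0.001, 0.004]
contact_force: [2.2, -9.4, 1.0]
opening: 0.204
```

```bash
python3 -c "
from h import *
crank();eyes.read_camera('top');crank()"
```

```text
t 16.12 rad 62.3mm az -138.8 crank~5.18  Frad 4.5 Ftan -8.5 Fz 1.0 open 17.4 z 0.1740 [ 0.45375599 -0.07357588]
t 16.18 rad 62.3mm az -139.1 crank~5.19  Frad 3.4 Ftan -9.2 Fz 1.2 open 17.5 z 0.1740 [ 0.4535077  -0.07332573]
```

Emit:
{"method": "send_rows", "body": {
  "translation": [
    [0.1, 0, 0],
    [0.1, 0, 0],
    [0.1, 0.01, 0],
    [0.1, 0.01, 0],
    [0.1, 0.02, 0]
  ],
  "rotation": [
    [0, 0, 0],
    [0, 0, 0],
    [0, 0, 0],
    [0, 0, 0],
    [0, 0, 0]
  ],
  "grip": [10, 10, 10, 10, 10]
}}

```text
time: 16.8
eef_pos: [0.4445, -0.0613, 0.174]
tcp_rot: [0.441, 0.897, -0.003, 0.002]
contact_force: [-0.4, -10.4, 3.5]
opening: 0.204
```

```bash
python3 -c "
from h import *
crank();eyes.read_camera('top');crank()"
```

```text
t 16.80 rad 63.1mm az -152.8 crank~5.43  Frad 5.1 Ftan -9.0 Fz 3.5 open 17.4 z 0.1740 [ 0.44448137 -0.06133104]
t 16.85 rad 63.1mm az -153.2 crank~5.43  Frad 4.8 Ftan -7.7 Fz 4.7 open 17.2 z 0.1740 [ 0.44429378 -0.06100149]
```

Emit:
{"method": "send_rows", "body": {
  "translation": [
    [0.1, 0, 0],
    [0.1, 0.02, 0],
    [0.1, 0.02, 0],
    [0.1, 0.03, 0],
    [0.09, 0.03, 0]
  ],
  "rotation": [
    [0, 0, 0],
    [0, 0, 0],
    [0, 0, 0],
    [0, 0, 0],
    [0, 0, 0]
  ],
  "grip": [10, 10, 10, 10, 10]
}}

```text
time: 17.48
eef_pos: [0.438, -0.0473, 0.174]
tcp_rot: [0.441, 0.897, -0.002, 0.002]
contact_force: [-0.2, -9.2, 3.7]
opening: 0.204
```

```bash
python3 -c "
from h import *
crank();eyes.read_camera('top');crank()"
```

```text
t 17.48 rad 64.3mm az -166.7 crank~5.67  Frad 2.4 Ftan -8.9 Fz 3.7 open 17.4 z 0.1740 [ 0.4380103  -0.04733788]
t 17.52 rad 64.4mm az -166.9 crank~5.67  Frad 1.1 Ftan -7.7 Fz 3.7 open 17.4 z 0.1740 [ 0.43791005 -0.04703215]
```

Emit:
{"method": "send_rows", "body": {
  "translation": [
    [0.09, 0.04, 0],
    [0.09, 0.05, 0],
    [0.09, 0.05, 0],
    [0.08, 0.05, 0]
  ],
  "rotation": [
    [0, 0, 0],
    [0, 0, 0],
    [0, 0, 0],
    [0, 0, 0]
  ],
  "grip": [10, 10, 10, 10]
}}

```text
time: 18.02
eef_pos: [0.4356, -0.0354, 0.174]
tcp_rot: [0.441, 0.897, -0.002, 0.001]
contact_force: [-1.8, -8.2, 4.7]
opening: 0.208
```

```bash
python3 -c "
from h import *
crank();eyes.read_camera('top');crank()
b=eyes.read_camera('scene');crop(b,(210,180,300,280),6,'s4.png');crank()"
```

```text
t 18.02 rad 65.0mm az -177.4 crank~5.86  Frad 2.2 Ftan -8.1 Fz 4.7 open 17.8 z 0.1740 [ 0.43563429 -0.03542836]
t 18.07 rad 65.1mm az -177.7 crank~5.86  Frad 1.6 Ftan -7.7 Fz 4.9 open 17.3 z 0.1740 [ 0.43558653 -0.03512674]
t 18.12 rad 65.1mm az -177.6 crank~5.86  Frad 1.8 Ftan -7.6 Fz 4.8 open 17.5 z 0.1740 [ 0.43559368 -0.03517237]
```

View pics/s4.png

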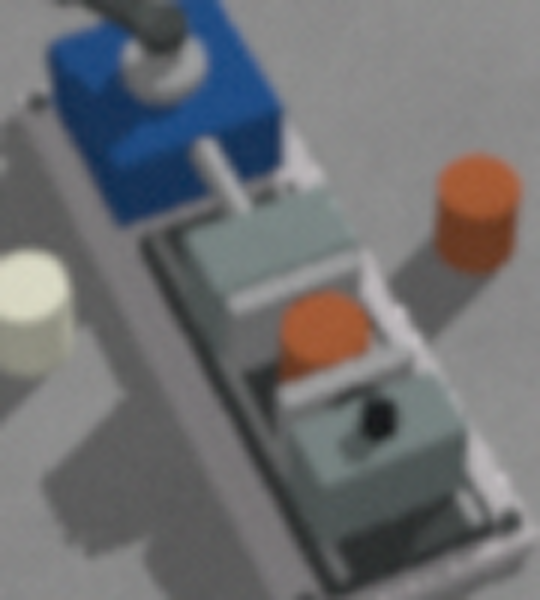

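The specimen, at (325,335), is now almost touching the tailstock face at (345,378). The clamp should come within a few tenths of a radian, so I'll take smaller steps.

Emit:
{"method": "send_rows", "body": {
  "translation": [
    [0.08, 0.06, 0],
    [0.08, 0.07, 0],
    [0.07, 0.07, 0],
    [0, 0, 0]
  ],
  "rotation": [
    [0, 0, 0],
    [0, 0, 0],
    [0, 0, 0],
    [0, 0, 0]
  ],
  "grip": [10, 10, 10, 10]
}}

```text
time: 18.62
eef_pos: [0.4357, -0.0259, 0.174]
tcp_rot: [0.441, 0.897, -0.002, 0.0]
contact_force: [-3.4, -8.6, 7.0]
opening: 0.206
```

```bash
python3 -c "
from h import *
for i in range(3): crank();eyes.read_camera('top')"
```

```text
t 18.62 rad 65.3mm az 174.2 crank~6.00  Frad 2.6 Ftan -8.9 Fz 7.0 open 17.6 z 0.1740 [ 0.43565351 -0.02591783]
t 18.68 rad 65.3mm az 174.2 crank~6.00  Frad 1.6 Ftan -7.8 Fz 6.4 open 17.3 z 0.1740 [ 0.43564637 -0.0259145 ]
t 18.73 rad 65.3mm az 174.2 crank~6.00  Frad 2.2 Ftan -7.4 Fz 7.2 open 17.7 z 0.1739 [ 0.43565005 -0.02592178]
```

Emit:
{"method": "send_rows", "body": {
  "translation": [
    [0.07, 0.07, 0],
    [0.07, 0.07, 0],
    [0.06, 0.08, 0],
    [0, 0, 0]
  ],
  "rotation": [
    [0, 0, 0],
    [0, 0, 0],
    [0, 0, 0],
    [0, 0, 0]
  ],
  "grip": [10, 10, 10, 10]
}}

```text
time: 19.27
eef_pos: [0.4369, -0.0172, 0.1739]
tcp_rot: [0.441, 0.897, -0.003, -0.0]
contact_force: [-3.8, -7.5, 7.6]
opening: 0.203
```

```bash
python3 -c "
from h import *
for i in range(3): crank();eyes.read_camera('top')"
```

```text
t 19.27 rad 65.5mm az 166.4 crank~6.14  Frad 2.0 Ftan -8.2 Fz 7.6 open 17.3 z 0.1739 [ 0.43694789 -0.01715703]
t 19.32 rad 65.5mm az 166.5 crank~6.14  Frad 2.1 Ftan -7.4 Fz 7.7 open 17.4 z 0.1740 [ 0.43696772 -0.01717679]
t 19.38 rad 65.5mm az 166.5 crank~6.14  Frad 2.9 Ftan -8.5 Fz 7.6 open 17.5 z 0.1740 [ 0.43695018 -0.01716964]
```

Emit:
{"method": "send_rows", "body": {
  "translation": [
    [0.06, 0.08, 0],
    [0.06, 0.08, 0],
    [0.05, 0.08, 0],
    [0, 0, 0]
  ],
  "rotation": [
    [0, 0, 0],
    [0, 0, 0],
    [0, 0, 0],
    [0, 0, 0]
  ],
  "grip": [10, 10, 10, 10]
}}

```text
time: 19.92
eef_pos: [0.4392, -0.0093, 0.1739]
tcp_rot: [0.441, 0.897, -0.003, -0.001]
contact_force: [-4.5, -8.9, 7.9]
opening: 0.207
```

```bash
python3 -c "
from h import *
for i in range(4): crank();eyes.read_camera('top')"
```

```text
t 19.93 rad 65.6mm az 159.3 crank~6.26  Frad 1.1 Ftan -9.9 Fz 7.9 open 17.6 z 0.1739 [ 0.43920463 -0.00925368]
t 19.98 rad 65.7mm az 159.2 crank~6.26  Frad 1.2 Ftan -10.2 Fz 8.2 open 17.5 z 0.1740 [ 0.43920158 -0.00923701]
t 20.02 rad 65.6mm az 159.3 crank~6.26  Frad 0.9 Ftan -10.2 Fz 8.0 open 17.5 z 0.1740 [ 0.43920162 -0.00926234]
t 20.07 rad 65.7mm az 159.3 crank~6.26  Frad 0.9 Ftan -10.5 Fz 8.0 open 17.6 z 0.1739 [ 0.43919376 -0.00924504]
```

Clamp-up has begun: the tangential load rose from 7.9 to 10.2 N, which is about 14 N of clamping. I'll advance a little more towards 13 N.

Emit:
{"method": "send_rows", "body": {
  "translation": [
    [0.05, 0.08, 0],
    [0.05, 0.09, 0],
    [0.04, 0.09, 0],
    [0, 0, 0]
  ],
  "rotation": [
    [0, 0, 0],
    [0, 0, 0],
    [0, 0, 0],
    [0, 0, 0]
  ],
  "grip": [10, 10, 10, 10]
}}

```text
time: 20.62
eef_pos: [0.4424, -0.0017, 0.1739]
tcp_rot: [0.441, 0.897, -0.004, -0.001]
contact_force: [-5.9, -11.5, 9.5]
opening: 0.204
```

```bash
python3 -c "
from h import *
for i in range(4): crank();eyes.read_camera('top')"
```

```text
t 20.62 rad 65.8mm az 152.1 crank~0.11  Frad -0.2 Ftan -13.0 Fz 9.5 open 17.4 z 0.1739 [ 0.44242921 -0.00166917]
t 20.68 rad 65.8mm az 152.1 crank~0.10  Frad 0.4 Ftan -13.3 Fz 9.0 open 17.7 z 0.1739 [ 0.44242477 -0.00167938]
t 20.73 rad 65.9mm az 152.1 crank~0.10  Frad 0.8 Ftan -12.8 Fz 9.0 open 17.6 z 0.1739 [ 0.44240913 -0.00166998]
t 20.77 rad 65.9mm az 152.1 crank~0.10  Frad 0.8 Ftan -13.1 Fz 9.3 open 17.5 z 0.1739 [ 0.44239183 -0.00167493]
```

The tangential load is 13.05 N, 5.1 N over baseline, so clamping is about 31 N. Now I'll unload the handle, open the jaws, and turn them square to the arm's new plane.

Emit:
{"method": "send_rows", "body": {
  "translation": [
    [-0.03, -0.06, 0],
    [-0.03, -0.06, 0],
    [0, 0, 0]
  ],
  "rotation": [
    [0, 0, 0],
    [0, 0, 0],
    [0, 0, 0]
  ],
  "grip": [10, 10, 10]
}}

```text
time: 21.2
eef_pos: [0.442, -0.0025, 0.174]
tcp_rot: [0.442, 0.897, 0.0, -0.0]
contact_force: [-1.6, -2.0, 7.3]
opening: 0.204
```

```bash
python3 -c "
from h import *
for i in range(2): crank();eyes.read_camera('top')"
```

```text
t 21.20 rad 65.8mm az 152.9 crank~0.09  Frad 0.5 Ftan -2.5 Fz 7.3 open 17.4 z 0.1740 [ 0.44204798 -0.0025147 ]
t 21.25 rad 65.8mm az 152.9 crank~0.09  Frad -0.7 Ftan -2.3 Fz 7.0 open 17.3 z 0.1740 [ 0.44205889 -0.00252379]
```

Emit:
{"method": "send_rows", "body": {
  "translation": [
    [0, 0, 0],
    [0, 0, 0],
    [0, 0, 0]
  ],
  "rotation": [
    [0, 0, 0],
    [0, 0, 0],
    [0, 0, 0]
  ],
  "grip": [24, 32, 40]
}}

```text
time: 21.68
eef_pos: [0.4413, -0.0023, 0.1719]
tcp_rot: [0.442, 0.897, 0.0, -0.001]
contact_force: [-0.7, -1.1, -0.1]
opening: 0.472
```

```bash
python3 - <<'E'
from h import *
crank(); p,r=here()
b=eyes.read_camera("scene");a=eyes.read_camera("top")
q=cv2.findNonZero(red(b,(190,120,270,220)));print(len(q),q[:,0].min(0),q[:,0].max(0))
for H in ((.4458,-.0061),(.442,-.0025)):
    print([proj(b,[*H,z]).round(1) for z in(.144,.18,.208)])
crop(b,(190,130,290,230),6,"s5.png")
rows(line(p,r,[.4458,-.0061,.174],down(59.3),5))
E
```

```text
t 21.68 rad 66.5mm az 153.0 crank~0.09  Frad 0.2 Ftan -1.3 Fz -0.1 open 40.3 z 0.1719 [ 0.44131783 -0.00233253]
59 [227 150] [231 163]
[array([229.8, 160.5]), array([229.2, 152.3]), array([228.8, 145.8])]
[array([229.7, 159.3]), array([229.2, 151.2]), array([228.7, 144.6])]
T [[-0.03, 0.01, -0.01], [-0.03, 0.0, -0.01], [-0.04, 0.0, -0.01], [-0.04, 0.0, -0.02], [-0.04, 0.0, -0.01]] 
W [[0.0, 0.0, -0.87], [0.0, 0.0, -0.87], [0.0, -0.0, -0.87], [0.0, -0.01, -0.87], [0.0, -0.0, -0.87]]
max 0.04 0.87 end [ 0.44574209 -0.00606009  0.17390193]
```

View pics/s5.png

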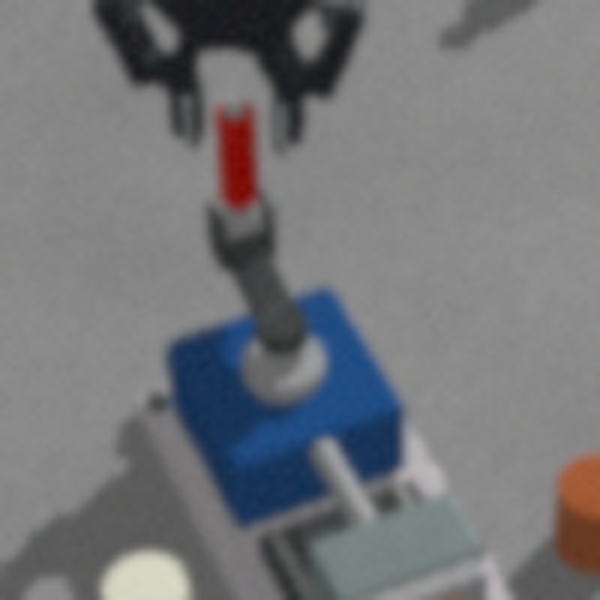

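The handle stands upright and free between the open fingers: grip at (237,155), hinge at (240,235). It matches my corrected handle position, not the pad centre. I'll recentre, yaw and regrip gently.

Emit:
{"method": "send_rows", "body": {
  "translation": [
    [-0.03, 0.01, -0.01],
    [-0.03, 0, -0.01],
    [-0.04, 0, -0.01],
    [-0.04, 0, -0.02],
    [-0.04, 0, -0.01]
  ],
  "rotation": [
    [0, 0, -0.87],
    [0, 0, -0.87],
    [0, 0, -0.87],
    [0, 0, -0.87],
    [0, 0, -0.87]
  ],
  "grip": [40, 40, 40, 40, 40]
}}

```text
time: 22.4
eef_pos: [0.446, -0.0062, 0.1742]
tcp_rot: [0.263, 0.965, 0.0, -0.0]
contact_force: [-1.0, 1.0, -0.2]
opening: 0.471
```

Emit:
{"method": "send_rows", "body": {
  "translation": [
    [0, 0, 0],
    [0, 0, 0],
    [0, 0, 0],
    [0, 0, 0],
    [0, 0, 0]
  ],
  "rotation": [
    [0, 0, 0],
    [0, 0, 0],
    [0, 0, 0],
    [0, 0, 0],
    [0, 0, 0]
  ],
  "grip": [32, 26, 22, 18, 14],
  "squeeze": 20
}}

```text
time: 23.02
eef_pos: [0.4452, -0.0085, 0.1746]
tcp_rot: [0.264, 0.964, -0.003, -0.001]
contact_force: [-5.6, -8.0, 3.0]
opening: 0.226
```

```bash
python3 - <<'E'
from h import *
p,r=here(); s=ctrl.get_state();print(s["time"],p,s["opening"]*85.4,r.inv().apply(s["contact_force"]),r.as_matrix()[:,0])
h=.055;w=[];r0=down(59.3);d=r0.as_matrix()[:,0]
for t in np.radians(90-np.linspace(0,90,21)[1:]):
    w.append((p-d*h*np.cos(t)-np.array([0,0,h*(1-np.sin(t))]),r0))
rows(w,p,r0)
E
```

```text
23.025 [ 0.44516305 -0.00846094  0.17462812] 19.26319775919172 [ 0.78543809 -9.73458384 -2.97533486] [-8.60228969e-01  5.09907949e-01 -7.42453325e-05]
T [[-0.14, 0.0, 0.01], [-0.15, -0.0, 0.01], [-0.14, 0.0, 0.03], [-0.14, -0.0, 0.04], [-0.13, -0.0, 0.05]] 
W [[0.0, 0.0, 0.0], [0.0, 0.0, 0.0], [0.0, 0.0, 0.0], [0.0, 0.0, 0.0], [0.0, 0.0, 0.0]]
T [[-0.13, -0.0, 0.06], [-0.13, -0.0, 0.07], [-0.12, -0.0, 0.08], [-0.11, -0.0, 0.09], [-0.11, -0.0, 0.1]] 
W [[0.0, 0.0, 0.0], [0.0, 0.0, 0.0], [0.0, 0.0, 0.0], [0.0, 0.0, 0.0], [0.0, 0.0, 0.0]]
T [[-0.09, -0.0, 0.1], [-0.09, -0.0, 0.12], [-0.08, -0.0, 0.12], [-0.07, -0.0, 0.12], [-0.06, -0.0, 0.13]] 
W [[0.0, 0.0, 0.0], [0.0, 0.0, 0.0], [0.0, 0.0, 0.0], [0.0, 0.0, 0.0], [0.0, 0.0, 0.0]]
T [[-0.05, -0.0, 0.14], [-0.04, -0.0, 0.14], [-0.03, -0.0, 0.14], [-0.02, -0.0, 0.14], [-0.0, -0.0, 0.14]] 
W [[0.0, 0.0, 0.0], [0.0, 0.0, 0.0], [0.0, 0.0, 0.0], [0.0, 0.0, 0.0], [0.0, 0.0, 0.0]]
max 0.15 0.0 end [ 0.49236894 -0.03648975  0.11972812]
```

Emit:
{"method": "send_rows", "body": {
  "translation": [
    [0, -0.05, 0],
    [0, -0.04, 0],
    [0, 0, 0]
  ],
  "rotation": [
    [0, 0, -0.2],
    [0, 0, -0.2],
    [0, 0, 0]
  ],
  "grip": [14, 14, 14]
}}

```text
time: 23.4
eef_pos: [0.4448, -0.009, 0.1746]
tcp_rot: [0.248, 0.969, -0.0, 0.0]
contact_force: [-1.3, -2.6, 2.1]
opening: 0.229
```

```bash
python3 - <<'E'
from h import *
p,r=here(); s=ctrl.get_state();print(s["time"],p,s["opening"]*85.4,r.inv().apply(s["contact_force"]))
E
```

```text
23.4 [ 0.44483666 -0.00899746  0.17461155] 19.577267627090315 [-0.08410733 -2.86539394 -2.08524332]
```

Lateral load is down to −2.9 N, well inside the holding friction. I'll fold the handle down, checking on the way.

Emit:
{"method": "send_rows", "body": {
  "translation": [
    [-0.14, -0.01, 0.01],
    [-0.15, -0.01, 0.01],
    [-0.14, 0, 0.03],
    [-0.14, 0, 0.04],
    [-0.13, 0, 0.05]
  ],
  "rotation": [
    [0, 0, 0],
    [0, 0, 0],
    [0, 0, 0],
    [0, 0, 0],
    [0, 0, 0]
  ],
  "grip": [14, 14, 14, 14, 14]
}}

```text
time: 24.02
eef_pos: [0.4628, -0.0186, 0.1708]
tcp_rot: [0.247, 0.969, 0.001, -0.001]
contact_force: [-2.7, 1.7, 6.7]
opening: 0.229
```

```bash
python3 - <<'E'
from h import *
p,r=here(); s=ctrl.get_state();print(s["time"],p,s["opening"]*85.4,r.inv().apply(s["contact_force"]))
E
```

```text
24.025 [ 0.46277654 -0.01861629  0.1707779 ] 19.519864689914797 [ 3.14861474  0.19686054 -6.71008911]
```

Emit:
{"method": "send_rows", "body": {
  "translation": [
    [-0.13, 0, 0.06],
    [-0.13, 0, 0.07],
    [-0.12, 0, 0.08],
    [-0.11, 0, 0.09],
    [-0.11, 0, 0.1]
  ],
  "rotation": [
    [0, 0, 0],
    [0, 0, 0],
    [0, 0, 0],
    [0, 0, 0],
    [0, 0, 0]
  ],
  "grip": [14, 14, 14, 14, 14]
}}

```text
time: 24.65
eef_pos: [0.4803, -0.0277, 0.1602]
tcp_rot: [0.247, 0.969, 0.0, 0.002]
contact_force: [-0.5, 0.6, 8.8]
opening: 0.23
```

Emit:
{"method": "send_rows", "body": {
  "translation": [
    [-0.09, 0, 0.1],
    [-0.09, 0, 0.12],
    [-0.08, 0, 0.12],
    [-0.07, 0, 0.12],
    [-0.06, 0, 0.13]
  ],
  "rotation": [
    [0, 0, 0],
    [0, 0, 0],
    [0, 0, 0],
    [0, 0, 0],
    [0, 0, 0]
  ],
  "grip": [14, 14, 14, 14, 14]
}}

```text
time: 25.28
eef_pos: [0.4932, -0.034, 0.1437]
tcp_rot: [0.247, 0.969, 0.0, 0.006]
contact_force: [4.8, -0.8, 7.4]
opening: 0.227
```

```bash
python3 - <<'E'
from h import *
p,r=here(); s=ctrl.get_state();print(s["time"],p,s["opening"]*85.4,r.inv().apply(s["contact_force"]))
E
```

```text
25.275 [ 0.49318864 -0.0340358   0.14373734] 19.403220333658787 [-4.66279302  1.64108796 -7.36610391]
```

Emit:
{"method": "send_rows", "body": {
  "translation": [
    [-0.04, 0, 0.14],
    [-0.03, 0, 0.14],
    [-0.02, 0, 0.14],
    [-0.01, 0, 0.14],
    [0, 0, 0.14]
  ],
  "rotation": [
    [0, 0, 0],
    [0, 0, 0],
    [0, 0, 0],
    [0, 0, 0],
    [0, 0, 0]
  ],
  "grip": [14, 14, 14, 14, 14]
}}

```text
time: 25.9
eef_pos: [0.4989, -0.0367, 0.124]
tcp_rot: [0.247, 0.969, 0.0, 0.01]
contact_force: [9.2, -3.2, 6.4]
opening: 0.228
```

Emit:
{"method": "send_rows", "body": {
  "translation": [
    [0, 0, 0.06],
    [0, 0, 0]
  ],
  "rotation": [
    [0, 0, 0],
    [0, 0, 0]
  ],
  "grip": [14, 14]
}}

```text
time: 26.15
eef_pos: [0.499, -0.0368, 0.122]
tcp_rot: [0.247, 0.969, 0.0, 0.01]
contact_force: [11.7, -3.6, 4.2]
opening: 0.222
```

```bash
python3 - <<'E'
from h import *
p,r=here(); s=ctrl.get_state();print(s["time"],p,s["opening"]*85.4,r.inv().apply(s["contact_force"]))
E
```

```text
26.15 [ 0.49897765 -0.03676997  0.12202131] 18.922976763960488 [-12.09119435   2.50662759  -3.92636243]
```

Emit:
{"method": "send_rows", "body": {
  "translation": [
    [-0.06, 0, 0],
    [-0.06, 0, 0.03],
    [0, 0, 0.03]
  ],
  "rotation": [
    [0, 0, 0],
    [0, 0, 0],
    [0, 0, 0]
  ],
  "grip": [14, 14, 14]
}}

```text
time: 26.52
eef_pos: [0.4994, -0.0371, 0.1186]
tcp_rot: [0.247, 0.969, 0.001, 0.006]
contact_force: [6.6, -0.2, 3.9]
opening: 0.221
```

Emit:
{"method": "send_rows", "body": {
  "translation": [
    [0, 0, 0],
    [0, 0, 0],
    [0, 0, 0],
    [0, 0, 0]
  ],
  "rotation": [
    [0, 0, 0],
    [0, 0, 0],
    [0, 0, 0],
    [0, 0, 0]
  ],
  "grip": [24, 32, 44, 44]
}}

```text
time: 27.02
eef_pos: [0.4943, -0.0365, 0.1154]
tcp_rot: [0.248, 0.969, 0.0, -0.0]
contact_force: [0.2, 0.2, 0.2]
opening: 0.514
```

Emit:
{"method": "send_rows", "body": {
  "translation": [
    [0, 0, -0.5],
    [0, 0, -0.6],
    [0, 0, -0.6],
    [0, 0, 0]
  ],
  "rotation": [
    [0, 0, 0],
    [0, 0, 0],
    [0, 0, 0],
    [0, 0, 0]
  ],
  "grip": [44, 44, 44, 44]
}}

```text
time: 27.52
eef_pos: [0.4963, -0.0371, 0.1698]
tcp_rot: [0.248, 0.969, -0.0, 0.003]
contact_force: [-0.1, 0.0, 0.4]
opening: 0.516
```

```bash
python3 - <<'E'
from h import *
p,r=here(); s=ctrl.get_state();print(s["time"],p,s["opening"]*85.4,s["contact_force"])
b=eyes.read_camera("scene");crop(b,(200,130,300,230),6,"s6.png")
E
```

```text
27.525 [ 0.49633853 -0.03713047  0.16983859] 44.037874757535725 [-0.05401491  0.0041527   0.3683985 ]
```

View pics/s6.png

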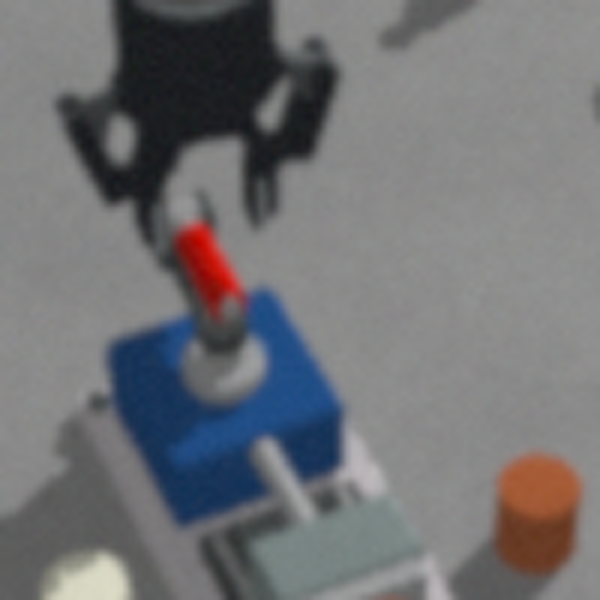

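The handle lies folded over the arm: tip at (230,305), hinge at (185,215). I'll press lightly on top with shut fingers to confirm it is on its stop. Flat should give contact at z ≈ 0.137.

Emit:
{"method": "send_rows", "body": {
  "translation": [
    [0, 0, 0],
    [0, 0, 0],
    [0, 0, 0],
    [0, 0, 0],
    [0, 0, 0]
  ],
  "rotation": [
    [0, 0, 0],
    [0, 0, 0],
    [0, 0, 0],
    [0, 0, 0],
    [0, 0, 0]
  ],
  "grip": [20, 0, 0, 0, 0]
}}

```text
time: 28.2
eef_pos: [0.4947, -0.0367, 0.1667]
tcp_rot: [0.248, 0.969, -0.0, -0.0]
contact_force: [1.0, 0.9, -0.3]
opening: -0.006
```

Emit:
{"method": "send_rows", "body": {
  "translation": [
    [0, 0, 0.3],
    [0, 0, 0.3],
    [0, 0, 0.2],
    [0, 0, 0.1],
    [0, 0, 0.1]
  ],
  "rotation": [
    [0, 0, 0],
    [0, 0, 0],
    [0, 0, 0],
    [0, 0, 0],
    [0, 0, 0]
  ],
  "grip": [0, 0, 0, 0, 0]
}}

```text
time: 28.82
eef_pos: [0.4951, -0.0369, 0.137]
tcp_rot: [0.248, 0.969, -0.0, 0.0]
contact_force: [1.3, 0.3, 1.8]
opening: 0.001
```

Emit:
{"method": "send_rows", "body": {
  "translation": [
    [0, 0, 0.05],
    [0, 0, 0.05],
    [0, 0, 0]
  ],
  "rotation": [
    [0, 0, 0],
    [0, 0, 0],
    [0, 0, 0]
  ],
  "grip": [0, 0, 0]
}}

```text
time: 29.2
eef_pos: [0.4955, -0.0367, 0.1362]
tcp_rot: [0.248, 0.969, 0.0, 0.0]
contact_force: [-3.0, 0.8, 9.6]
opening: 0.0
```

Contact came at z = 0.137 and is stiff (9.6 N at 0.136), so the handle is on its stop. I'll retreat and take a last look.

Emit:
{"method": "send_rows", "body": {
  "translation": [
    [0, 0, -0.3],
    [0, 0, -0.8],
    [0, 0, -0.9],
    [0, 0, -0.9],
    [0, 0, 0]
  ],
  "rotation": [
    [0, 0, 0],
    [0, 0, 0],
    [0, 0, 0],
    [0, 0, 0],
    [0, 0, 0]
  ],
  "grip": [0, 0, 0, 0, 0]
}}

```text
time: 29.82
eef_pos: [0.4958, -0.037, 0.223]
tcp_rot: [0.248, 0.969, -0.0, 0.002]
contact_force: [0.8, 0.5, -0.0]
opening: 0.0
```

Emit:
{"method": "send_rows", "body": {
  "translation": [
    [0, 0, -0.9],
    [0, 0, -0.9],
    [0, 0, 0],
    [0, 0, 0]
  ],
  "rotation": [
    [0, 0, 0],
    [0, 0, 0],
    [0, 0, 0],
    [0, 0, 0]
  ],
  "grip": [0, 0, 0, 0]
}}

```text
time: 30.32
eef_pos: [0.4938, -0.0365, 0.2725]
tcp_rot: [0.248, 0.969, 0.0, -0.002]
contact_force: [-0.8, 0.5, -0.3]
opening: -0.0
```

```bash
python3 - <<'E'
from h import *
p,r=here(); s=ctrl.get_state();print(s["time"],p,s["contact_force"])
b=eyes.read_camera("scene");crop(b,(200,150,300,280),4.6,"s7.png")
E
```

```text
30.325 [ 0.49382527 -0.03646335  0.27253456] [-0.77515628  0.47544528 -0.29346207]
```

View pics/s7.png

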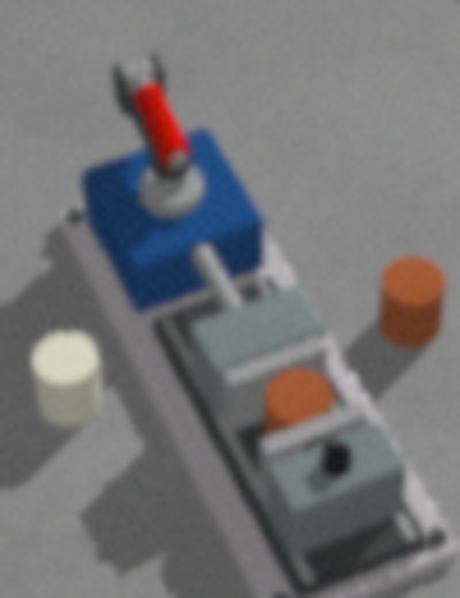

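The handle is flat over the arm at (160,125). The specimen, at (298,400), stands between platen and tailstock, both spares are untouched, and the robot is clear.

```bash
python3 -c "
from plant import ticket
print(ticket.sign_off())"
```

```text
the job is handed in; nothing more can be done
None
```

The clay cylinder is clamped in the rig, the red handle is folded back down flat, and the job was handed in at about 30 s of the 72 s allowed.

- **Handle out:** I swung it upright against its stop before any cranking.
- **Clamping:** I cranked clockwise until the tangential load on the handle rose from a free-running 7.9 N or so to 13.05 N. By the 6:1 rule in the task that is about 31 N on the cylinder.
- **Handle folded:** I unloaded the handle, regripped it square to the arm and folded it down. A light press from above met it at z = 0.137 m and was stiff (9.6 N at 0.136 m), so it is on its stop.
- **Last look:** the cylinder stands upright between platen and tailstock, and both spares look undisturbed. The gripper is clear, with no contact force. I did not re-check the other bench items in the final picture; the arm was never lower than 0.21 m outside the rig.

**Disagreements and limits:**
- **Crank axis:** my first circle was about 5 mm off because the grip sat off-centre in the pads. This showed as up to 14 N of radial load, and I corrected it while cranking.
- **Clamp-up angle:** clamping began at about 6.15 rad on my estimate, near the top of the stated 3.8 to 6.2 rad.
- **Clamping force:** I could not measure it again after letting go of the handle. The loads while regripping and folding stayed within what the crank friction should hold.

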